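# Feel along the mended break of a stone slab

## Robot

A 6-joint arm with a two-finger parallel gripper is mounted at the origin on the work surface. World frame = base frame: x ahead of the robot, y to its left, z up, the work surface at z = 0. Lengths are in m, angles in degrees, forces in N, time in s.
With the tool pointing down it reaches from about 0.375 to 0.9 m from the base axis. Payload 3.1 kg.
Tool frame: the origin (TCP) lies on the centre line of the jaws, within the pads' length; the fingertips stand 25 mm ahead of it and the grasp point (between the pads) lies 6 mm ahead of it; z points along the fingers, y is the line along which they close (so a half turn about z gives the same grasp; the last joint's range is limited). The gripper opens to 87 mm and grips with 3 to 60 N. Pads are 19 mm wide; open, the fingers measure 117 mm over their backs; the gripper's body (75 mm by 190 mm) begins 51 mm behind the grasp point.
Start: joints at [63.111, 30.224, 82.088, -0, 67.689, -10.227], TCP at [0.179, 0.599, 0.248] pointing down, gripper open.
Joint ranges: [-176.69, 176.69], [-43.24, 126.21], [12.49, 139.97], [-82, 262], [0, 151.66], [-163.58, 163.58]. Speed limits (degrees/s): [159.86, 159.86, 180, 180, 180, 180].

## Interface

Orientations are given as a 3x3 rotation matrix whose columns are the frame's x, y, z axes.
In Python, from rig import read_state, capture, camera_params, hand_in gives the robot as it stands.
- The arm moves only by the tool apply_moves, never from a script. Its argument "rows" is a list of rows, each an object of numbers: "x", "y", "z": the shift along the tool's x, y, z in mm; "rx", "ry", "rz": the turn, a rotation vector about the tool's x, y, z in units of 6 degrees (1.0 is 6 degrees); "claw": the closure in counts, from 0 (fully open) to 255 (shut). A call has 1 to 10 rows; each row is the pose to reach, as a shift and turn from the pose commanded when the call began, along the tool's axes at that moment; what a row does not reach only later rows make up. A row lasts 1/8 s, in which the tool goes at most 62.5 mm and 10.7 degrees, less where a joint would pass 70% of its speed; a pose out of reach is approached as far as the arm can. A call with a gripper value outside its range is refused whole. The fingers move at their own pace and stop on an object; the grip force is fixed at half the most. Time passes only in rows, so rows that repeat a pose let the fingers close. It gives the time, the measured TCP pose, the force, the opening and the grip force at its end, in the units of the state.
- read_state(): the state, without advancing time (a new reading comes with each control period).
- capture(name): name is "scene" or "top"; returns (picture, depth): 480x640x3 uint8, red, green, blue; 480x640 float32, m along the optical axis (not along the pixel's ray), 0 where there is no reading.
- camera_params(name): a dict with "fx", "fy", "cx", "cy" (pixels), "D" ([k1, k2, p1, p2, k3] as OpenCV has them; the pictures are not rectified), "xyz" and "orientation" of the camera in the world. Camera axes: x right, y up, looking along -z (the intrinsics and any distortion apply to the point x, -y, -z); pixel columns grow to the right and rows downward; lengths in m; the calibration is good to about 2 mm. A picture is of the moment at which its call begins. camera_params takes no time and is no camera call.
- hand_in(): hands the job in; it is judged then, once.
The state is a dict: "time_s": time; "joint_positions": joint angles; "qvel": joint speeds; "tau": joint torques, N m; "position": TCP position; "tcp_rot": TCP orientation; "force": force on the tool from outside, world axes, zero at the start; "moment": the same for the moment, N m; "opening": opening from 0.0 (shut) to 1.0 (fully open); "grasp_force": force on a finger pad.
Only numpy, scipy, OpenCV 4.12 (cv2) and the standard library are available. Lean on these libraries where they do the work, as an engineer would, in place of code of your own. Each camera call takes 0.05 s, during which the arm holds its last target. There are 200 camera calls.

## Task

The stone slab on the sprung cradle has been mended along a zigzag break filled with white plaster. Check the repair by feel: with the fingers closed and pointing straight down, run the fingertips lightly along the white line on the slab's face, corner by corner, from the end on the side of the small carved boss to the other end, keeping in touch with the stone, then take the hand away. Do not strike the stone or press the cradle down to its stop, do not shift or lift the slab, and leave the other things on the table where they are.

Things in the scene. Friction and masses are not known exactly. Their poses are not given: they have to be found in the camera images.
- slab: loose sandstone slab, 180 x 120 x 20 mm (x, y, z), 0.9 kg, lying flat on the cradle; origin at the centre of its underside, z up, so its face is 20 mm above the origin. A flat zigzag line of white plaster 5 mm wide, flush with the face, crosses it from one short (-x) edge to the other (+x), straight between the points line0, line2, line4, line6, line8. A low carved round boss (28 mm across, 6 mm high) stands near the -x edge at x = -73, y = -43 mm and marks the starting end.
- cradle: fixed aluminium frame 220 x 220 x 24 mm under the slab, origin under its centre; above it a square cork-topped platen 210 x 210 x 12 mm, its top 58 mm above the origin, carries the slab. The slab may lie on it at any yaw; its face is then 78 mm above the table.
- platen (a joint): how far the sprung platen (with the slab) is pressed down, m: 0 at rest at the top, 0.014 at the bottom stop. It begins to give at about 1 to 3 N and then takes 0.5 N more per mm; it springs back when let go.
- line0 (a point): point on the slab's face, on the middle of the white line, at the start of the line, 20 mm in from where it meets the slab's edge; at x = -78, y = 24, z = 20 mm in the slab's frame. Points are numbered 0 to 8 in the order of the trace; line0 is at the boss end.
- line1 (a point): point on the slab's face, on the middle of the white line, midway between two corners of the line; at x = -62, y = 1, z = 20 mm in the slab's frame. Points are numbered 0 to 8 in the order of the trace; line0 is at the boss end.
- line2 (a point): point on the slab's face, on the middle of the white line, corner of the line; at x = -46, y = -22, z = 20 mm in the slab's frame. Points are numbered 0 to 8 in the order of the trace; line0 is at the boss end.
- line3 (a point): point on the slab's face, on the middle of the white line, midway between two corners of the line; at x = -29, y = 2, z = 20 mm in the slab's frame. Points are numbered 0 to 8 in the order of the trace; line0 is at the boss end.
- line4 (a point): point on the slab's face, on the middle of the white line, corner of the line; at x = -12, y = 26, z = 20 mm in the slab's frame. Points are numbered 0 to 8 in the order of the trace; line0 is at the boss end.
- line5 (a point): point on the slab's face, on the middle of the white line, midway between two corners of the line; at x = 9, y = -1, z = 20 mm in the slab's frame. Points are numbered 0 to 8 in the order of the trace; line0 is at the boss end.
- line6 (a point): point on the slab's face, on the middle of the white line, corner of the line; at x = 30, y = -28, z = 20 mm in the slab's frame. Points are numbered 0 to 8 in the order of the trace; line0 is at the boss end.
- line7 (a point): point on the slab's face, on the middle of the white line, midway between two corners of the line; at x = 54, y = -4, z = 20 mm in the slab's frame. Points are numbered 0 to 8 in the order of the trace; line0 is at the boss end.
- line8 (a point): point on the slab's face, on the middle of the white line, at the far end of the line, 16 mm in from where it meets the slab's edge; at x = 78, y = 20, z = 20 mm in the slab's frame. Points are numbered 0 to 8 in the order of the trace; line0 is at the boss end.
- flash: black battery flash unit standing upright, foot 50 x 36 mm, head 40 x 50 mm, 94 mm tall; origin under its centre. Bystander.
- jar: small lidded sample jar, 44 mm across and 55 mm tall; origin under its centre. Bystander.
- scale: flat photographic scale bar, 20 x 150 x 6 mm (long along its y), in black and white blocks; origin under its centre. Bystander.
- sherd: terracotta pot base fragment, about 68 mm across and 26 mm tall; origin under its centre. Bystander.
Not all that is in view belongs to the job. Leave any pink or purple look-alike of the slab alone.

How it is judged:
By the outcome, as a careful person would: the job done as asked, in the order asked, and still so for the second after the job is handed in, with the robot touching nothing.
It also fails if it takes over 51 s, if anything falls off the work surface, if the arm or the gripper's body presses on something with over 40 N, if the wrist force passes 120 N, or if a joint passes its speed limit or range.

## Working session

There is one attempt and no reset: what is moved stays moved. The work goes in short steps, Python scripts to look and compute and a tool call to move; the robot and the scene stay as the last step left them, time stands still between calls to the robot, and variables do not carry over. Pictures are saved under pics/ and viewed, at most 10 in all, crops included, and the job is handed in when it is done.

Besides the shell and the picture viewer there is one more tool, called after "Request:" as a command line: name --argument value ..., lists and objects as JSON in quotes. apply_moves: Moves the arm, as the interface text tells. Its arguments: {"type":"object","properties":{"rows":{"type":"array"}},"required":["rows"]}

```bash
mkdir -p pics; python3 - <<'E'
from rig import *
import cv2,numpy as np
for n in("top","scene"):
    im,d=capture(n);np.save(n+".npy",im);np.save(n+"_d.npy",d)
    cv2.imwrite(f"pics/{n}0.png",im[:,:,::-1]);print(n,camera_params(n))
s=read_state();print(s)
E
```

```text
top {'fx': 451.62843495871147, 'fy': 451.62843495871147, 'cx': 324.6097860903164, 'cy': 242.6539153214092, 'D': array([-0.01338705,  0.        ,  0.        ,  0.        ,  0.        ]), 'xyz': array([0.40252877, 0.03614129, 0.97552948]), 'orientation': array([[ 0.01258131,  0.99088226, -0.13414193],
       [-0.99981994,  0.01056049, -0.01576577],
       [-0.01420541,  0.13431613,  0.99083671]])}
scene {'fx': 612.743002170671, 'fy': 612.743002170671, 'cx': 323.2891337649396, 'cy': 240.50757593610066, 'D': array([-0.08044082,  0.        ,  0.        ,  0.        ,  0.        ]), 'xyz': array([1.04851671, 0.91257502, 0.99418004]), 'orientation': array([[-0.84361139, -0.35967981,  0.39868565],
       [ 0.53695074, -0.56775947,  0.62396562],
       [ 0.00192972,  0.74045906,  0.67209869]])}
{'time_s': 0.1, 'joint_positions': array([ 6.31105840e+01,  3.02731772e+01,  8.21497192e+01,  6.62680835e-04,
        6.76896797e+01, -1.02292350e+01]), 'qvel': array([ 0.0274406 , -0.06114398, -0.18631714,  0.07643388, -0.11124256,
       -0.10547766]), 'tau': array([-9.30752394e-04, -4.40989423e+01, -1.77150929e+01,  6.34925324e-02,
        5.34308399e-02, -4.20459128e-05]), 'position': array([0.17888956, 0.59820736, 0.24667066]), 'tcp_rot': array([[-9.58020548e-01,  2.86698140e-01, -8.98173812e-04],
       [ 2.86699321e-01,  9.58019021e-01, -1.74754936e-03],
       [ 3.59448445e-04, -1.93169402e-03, -9.99998070e-01]]), 'force': array([0.66516483, 0.42833497, 0.05808888]), 'moment': array([-0.00909406,  0.01712906,  0.04937287]), 'grasp_force': 0.0, 'opening': 0.9994552891881702}
```

View pics/top0.png

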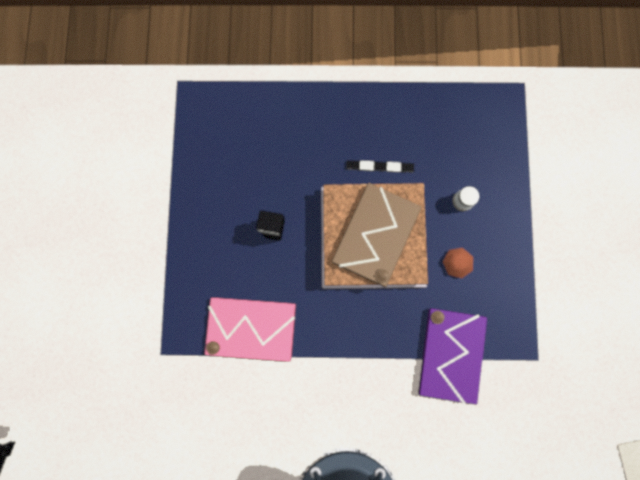

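View pics/scene0.png

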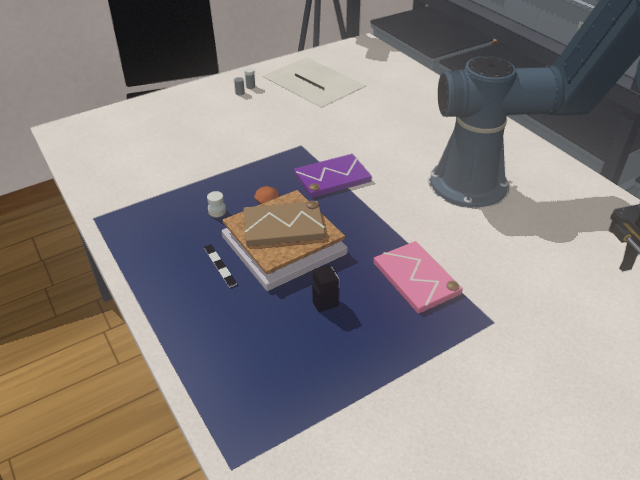

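The top view shows the brown slab on the cork at about (377,235). The boss is at (381,276), so the line runs (340,265) → (378,259) → (363,234) → (396,225) → (381,190). Pink and purple look-alikes lie at (250,330) and (453,356). The scene view shows the slab at (285,222), with the boss at (312,205).

```bash
cat >h.py <<'E'
from rig import *
import cv2,numpy as np
L=np.array([[-78,24],[-62,1],[-46,-22],[-29,2],[-12,26],[9,-1],[30,-28],[54,-4],[78,20]])/1000
C=np.array([[-90,41.25],[-46,-22],[-12,26],[30,-28],[90,32]])/1000
def K(p):return np.array([[p['fx'],0,p['cx']],[0,p['fy'],p['cy']],[0,0,1]])
def ray(p,uv,z):
    n=cv2.undistortPoints(np.float64(uv).reshape(-1,1,2),K(p),p['D']).reshape(-1,2)
    r=np.c_[n[:,0],-n[:,1],-np.ones(len(n))]@p['orientation'].T
    return (p['xyz']+r*((z-p['xyz'][2])/r[:,2])[:,None])[:,:2]
def proj(p,X):
    c=(X-p['xyz'])@p['orientation'];c=c*[1,-1,-1]
    return cv2.projectPoints(c,np.zeros(3),np.zeros(3),K(p),p['D'])[0].reshape(-1,2)
def kabsch(a,b):
    A=a-a.mean(0);B=b-b.mean(0);h=A.T@B
    t=np.arctan2(h[0,1]-h[1,0],h[0,0]+h[1,1]);R=np.array([[np.cos(t),-np.sin(t)],[np.sin(t),np.cos(t)]])
    return R,b.mean(0)-R@a.mean(0),np.degrees(t)
E
cat >m.py <<'E'
from h import *
def corners(n,im,g):
    p=camera_params(n)
    hsv=cv2.cvtColor(im,cv2.COLOR_RGB2HSV)
    m=((hsv[...,2]>165)&(hsv[...,1]<75)).astype(np.uint8)
    v,u=np.nonzero(m);w=ray(p,np.c_[u,v],.078)
    val=im[v,u].mean(1)
    ln=[]
    for a,b in zip(g[:-1],g[1:]):
        d=b-a;l=np.hypot(*d);d/=l;s=(w-a)@d;e=(w-a)@[-d[1],d[0]]
        q=w[(s>.012)&(s<l-.012)&(abs(e)<.008)]
        f=cv2.fitLine(np.float32(q),cv2.DIST_L2,0,1e-4,1e-4).ravel();ln.append((f[2:],f[:2],len(q)))
    out=[]
    for (a,d,_),(b,e,_) in zip(ln[:-1],ln[1:]):
        s=np.linalg.solve(np.c_[d,-e],b-a);out.append(a+s[0]*d)
    print(n,[k[2] for k in ln]);return np.array(out)
def fit(n,im,g):
    c=corners(n,im,g);c=corners(n,im,np.r_[g[:1],c,g[-1:]]);R,t,y=kabsch(C[1:4],c)
    print("yaw",y,"org",t,"res mm",np.round(1e3*(C[1:4]@R.T+t-c),1).tolist());return R,t
if __name__=="__main__":
    p=camera_params("top")
    g=ray(p,[[340,265],[378,259],[363,234],[396,225],[381,190]],.078);R,t,y=kabsch(C,g);print(y,t,1e3*(C@R.T+t-g))
    g=C@R.T+t
    R,t=fit("top",np.load("top.npy"),g)
    im=np.load("scene.npy")
    R2,t2=fit("scene",im,C@R.T+t)
    P=proj(camera_params("scene"),np.c_[C@R.T+t,np.full(5,.078)]);print(P)
    t=(t+t2)/2;R=(R+R2)/2;R/=np.sqrt(np.linalg.det(R));np.savez("slab.npz",R=R,t=t)
    print(np.round(L@R.T+t,4).tolist())
    for n in("top","scene"):
        pts=proj(camera_params(n),np.c_[L@R.T+t,np.full(9,.078)]);c=pts.mean(0).astype(int);o=c-[75,55]
        k=cv2.resize(np.load(n+".npy")[o[1]:o[1]+110,o[0]:o[0]+150,::-1],None,fx=4,fy=4)
        for q in pts:cv2.circle(k,tuple(int(x) for x in (q-o+.5)*4),4,(0,0,255),1)
        cv2.imwrite(f"pics/{n}_c.png",k[:300*2])
    a=cv2.imread("pics/top_c.png");b=cv2.imread("pics/scene_c.png")
    cv2.imwrite("pics/c.png",cv2.resize(np.hstack([a,b]),(800,293)))
E
python3 m.py
```

```text
-24.346451837954195 [ 0.54283463 -0.05517286] [[-1.61649545  0.3046578 ]
 [-0.44446022  0.1473966 ]
 [ 0.2194956  -0.06427931]
 [-2.79709553 -0.24341995]
 [ 4.63855561 -0.14435514]]
top [156, 101, 124, 168]
top [151, 99, 123, 162]
yaw -23.63625951128951 org [ 0.54369783 -0.05411098] res mm [[0.1, -0.1], [0.0, -0.1], [-0.2, 0.1]]
scene [38, 24, 35, 45]
scene [36, 24, 34, 44]
yaw -24.201746884282855 org [ 0.54467751 -0.05099922] res mm [[-0.5, -0.0], [0.3, 0.0], [0.2, -0.0]]
[[323.42483773 225.72367532]
 [300.81650608 210.19994705]
 [288.74030446 224.79629209]
 [268.37725564 211.72406948]
 [244.29907161 230.97568992]]
[[0.4826, 0.001], [0.4879, -0.0265], [0.4932, -0.054], [0.5185, -0.039], [0.5438, -0.0239], [0.552, -0.0571], [0.5603, -0.0903], [0.5919, -0.0781], [0.6236, -0.0659]]
```

View pics/c.png

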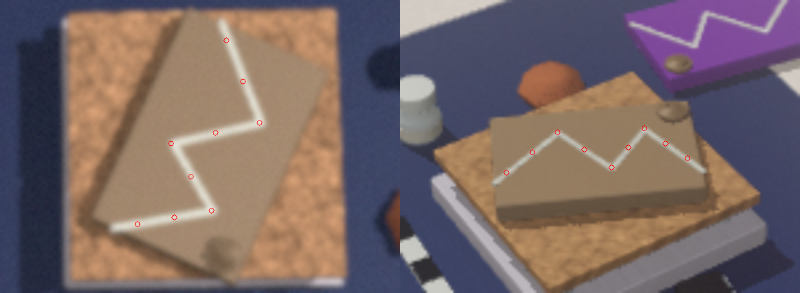

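The circles sit on the line in both views, and the two views agree to about 3 mm (I use the mean). Next I move over line0 with the fingers closing.

Request:
apply_moves --rows '[{"x":-20,"y":-20,"z":0,"rz":-0.3,"claw":255},{"x":-60,"y":-62,"z":0,"rz":-0.6,"claw":255},{"x":-102,"y":-106,"z":0,"rz":-1,"claw":255},{"x":-144,"y":-150,"z":0,"rz":-1.4,"claw":255},{"x":-186,"y":-194,"z":0,"rz":-1.8,"claw":255},{"x":-228,"y":-238,"z":0,"rz":-2.2,"claw":255},{"x":-270,"y":-282,"z":0,"rz":-2.5,"claw":255},{"x":-312,"y":-326,"z":0,"rz":-2.78,"claw":255},{"x":-354,"y":-370,"z":0,"rz":-2.78,"claw":255},{"x":-390,"y":-408,"z":0,"rz":-2.78,"claw":255}]'

```text
validation failed for argument at $.ro...
```

```bash
python3 -c "
from rig import *
s=read_state();print(s['time_s'],s['position'],s['tcp_rot'],s['force'],s['opening'],s['joint_positions'])"
```

```text
0.1 [0.17888956 0.59820736 0.24667066] [[-9.58020548e-01  2.86698140e-01 -8.98173812e-04]
 [ 2.86699321e-01  9.58019021e-01 -1.74754936e-03]
 [ 3.59448445e-04 -1.93169402e-03 -9.99998070e-01]] [0.66516483 0.42833497 0.05808888] 0.9994552891881702 [ 6.31105840e+01  3.02731772e+01  8.21497192e+01  6.62680835e-04
  6.76896797e+01 -1.02292350e+01]
```

Request:
apply_moves --rows '[{"x":-20,"y":-20,"z":0,"rx":0,"ry":0,"rz":-0.3,"claw":255},{"x":-60,"y":-62,"z":0,"rx":0,"ry":0,"rz":-0.6,"claw":255},{"x":-102,"y":-106,"z":0,"rx":0,"ry":0,"rz":-1,"claw":255},{"x":-144,"y":-150,"z":0,"rx":0,"ry":0,"rz":-1.4,"claw":255},{"x":-186,"y":-194,"z":0,"rx":0,"ry":0,"rz":-1.8,"claw":255},{"x":-228,"y":-238,"z":0,"rx":0,"ry":0,"rz":-2.2,"claw":255},{"x":-270,"y":-282,"z":0,"rx":0,"ry":0,"rz":-2.5,"claw":255},{"x":-312,"y":-326,"z":0,"rx":0,"ry":0,"rz":-2.78,"claw":255},{"x":-354,"y":-370,"z":0,"rx":0,"ry":0,"rz":-2.78,"claw":255},{"x":-390,"y":-408,"z":0,"rx":0,"ry":0,"rz":-2.78,"claw":255}]'

```text
time_s: 1.35
position: [0.4365, 0.0939, 0.2475]
tcp_rot: [[-1.0, 0.001, 0.0], [0.001, 1.0, 0.0], [-0.0, 0.0, -1.0]]
force: [0.0, 0.6, -0.4]
opening: 0.018
grasp_force: 0.0
```

```bash
python3 -c "
from rig import *
s=read_state();print(s['time_s'],s['position'],s['tcp_rot'],s['force'],s['opening'],s['joint_positions'])"
```

```text
1.35 [0.43652132 0.09393664 0.24748875] [[-9.99999662e-01  8.01379325e-04  1.83121853e-04]
 [ 8.01388634e-04  9.99999678e-01  5.07673643e-05]
 [-1.83081110e-04  5.09140989e-05 -9.99999982e-01]] [ 0.0161709   0.61692796 -0.38388409] 0.018429702356894104 [-2.25189187e+00  1.65189616e+01  1.06686360e+02  3.96691016e-03
  5.67843085e+01 -9.22081487e+01]
```

Request:
apply_moves --rows '[{"x":-20,"y":-40,"z":0,"rx":0,"ry":0,"rz":0,"claw":255},{"x":-40,"y":-80,"z":20,"rx":0,"ry":0,"rz":0,"claw":255},{"x":-46,"y":-93,"z":50,"rx":0,"ry":0,"rz":0,"claw":255},{"x":-46,"y":-93,"z":80,"rx":0,"ry":0,"rz":0,"claw":255},{"x":-46,"y":-93,"z":100,"rx":0,"ry":0,"rz":0,"claw":255},{"x":-46,"y":-93,"z":115,"rx":0,"ry":0,"rz":0,"claw":255},{"x":-46,"y":-93,"z":125,"rx":0,"ry":0,"rz":0,"claw":255},{"x":-46,"y":-93,"z":125,"rx":0,"ry":0,"rz":0,"claw":255},{"x":-46,"y":-93,"z":125,"rx":0,"ry":0,"rz":0,"claw":255}]'

```text
time_s: 2.48
position: [0.4822, 0.0031, 0.1229]
tcp_rot: [[-1.0, -0.0, 0.001], [-0.0, 1.0, -0.0], [-0.001, -0.0, -1.0]]
force: [0.4, 0.6, 0.8]
opening: 0.005
grasp_force: 0.0
```

```bash
python3 - <<'E'
from h import *
s=read_state();print(s['position'],s['force'],s['opening'])
d=np.load("slab.npz");R,t=d['R'],d['t'];X=L@R.T+t
out=[]
for n,f in("top",5),("scene",5):
    im,_=capture(n);p=camera_params(n)
    tip=np.r_[s['position'][:2],s['position'][2]-.025]
    pts=proj(p,np.vstack([np.c_[X,np.full(9,.078)],tip]));o=(pts[0]-[40,60]).astype(int)
    k=cv2.resize(im[o[1]:o[1]+100,o[0]:o[0]+80,::-1],None,fx=f,fy=f,interpolation=cv2.INTER_CUBIC)
    for i,q in enumerate(pts):cv2.circle(k,tuple(int(x) for x in (q-o+.5)*f),4,(0,255,0) if i==9 else (0,0,255),1)
    out.append(k)
cv2.imwrite("pics/tip.png",np.hstack(out)[:600])
E
```

```text
[0.48216824 0.00305182 0.1229418 ] [0.3573608  0.61086663 0.81332201] 0.005161837050052989
```

View pics/tip.png

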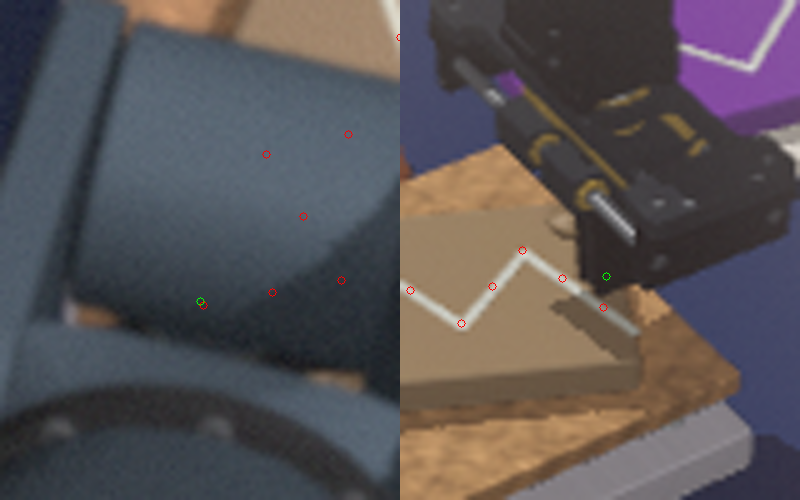

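Tip prediction matches the picture: the fingers hang over line0, about 20 mm above the face at (605,290). Lowering gently.

Request:
apply_moves --rows '[{"x":0,"y":-2,"z":5,"rx":0,"ry":0,"rz":0,"claw":255},{"x":0,"y":-2,"z":9,"rx":0,"ry":0,"rz":0,"claw":255},{"x":0,"y":-2,"z":12,"rx":0,"ry":0,"rz":0,"claw":255},{"x":0,"y":-2,"z":14,"rx":0,"ry":0,"rz":0,"claw":255},{"x":0,"y":-2,"z":16,"rx":0,"ry":0,"rz":0,"claw":255},{"x":0,"y":-2,"z":17,"rx":0,"ry":0,"rz":0,"claw":255},{"x":0,"y":-2,"z":18,"rx":0,"ry":0,"rz":0,"claw":255},{"x":0,"y":-2,"z":18,"rx":0,"ry":0,"rz":0,"claw":255}]'

```text
time_s: 3.58
position: [0.4818, 0.0011, 0.1045]
tcp_rot: [[-1.0, -0.0, -0.0], [-0.0, 1.0, -0.0], [0.0, -0.0, -1.0]]
force: [-0.5, 0.5, -0.1]
opening: 0.004
grasp_force: 0.0
```

Request:
apply_moves --rows '[{"x":-1,"y":0,"z":0.5,"rx":0,"ry":0,"rz":0,"claw":255},{"x":-1,"y":0,"z":1,"rx":0,"ry":0,"rz":0,"claw":255},{"x":-1,"y":0,"z":1.5,"rx":0,"ry":0,"rz":0,"claw":255},{"x":-1,"y":0,"z":2,"rx":0,"ry":0,"rz":0,"claw":255},{"x":-1,"y":0,"z":2.5,"rx":0,"ry":0,"rz":0,"claw":255},{"x":-1,"y":0,"z":3,"rx":0,"ry":0,"rz":0,"claw":255},{"x":-1,"y":0,"z":3.5,"rx":0,"ry":0,"rz":0,"claw":255},{"x":-1,"y":0,"z":4,"rx":0,"ry":0,"rz":0,"claw":255},{"x":-1,"y":0,"z":4,"rx":0,"ry":0,"rz":0,"claw":255}]'

```text
time_s: 4.7
position: [0.483, 0.001, 0.1006]
tcp_rot: [[-1.0, -0.0, 0.0], [-0.0, 1.0, -0.0], [-0.0, -0.0, -1.0]]
force: [-0.3, -0.5, 4.1]
opening: 0.003
grasp_force: 1.9
```

```bash
python3 -c "
from h import *
for i in range(3):
    s=read_state();print(s['position'],s['force']);im,_=capture('scene')
d=np.load('slab.npz');print(np.diff(np.round(1e3*(L@d['R'].T+d['t']),1),axis=0).tolist())
from m import fit
"
```

```text
[0.48299422 0.00103945 0.10059139] [-0.34861378 -0.50256892  4.07140018]
[0.48297303 0.00103787 0.10060092] [-0.03564599  0.51094729  4.3892088 ]
[0.48296049 0.00105001 0.10059019] [0.3420184  0.13406473 4.80674944]
[[5.2999999999999545, -27.5], [5.300000000000011, -27.5], [25.30000000000001, 15.0], [25.299999999999955, 15.100000000000001], [8.200000000000045, -33.2], [8.299999999999955, -33.199999999999996], [31.600000000000023, 12.200000000000003], [31.700000000000045, 12.199999999999989]]
```

Light contact, about 4.4 N, at line0. Tracing now.

Request:
apply_moves --rows '[{"x":-0.3,"y":-2,"z":0,"rx":0,"ry":0,"rz":0,"claw":255},{"x":-1,"y":-5,"z":0,"rx":0,"ry":0,"rz":0,"claw":255},{"x":-1.7,"y":-9,"z":0,"rx":0,"ry":0,"rz":0,"claw":255},{"x":-2.5,"y":-13,"z":0,"rx":0,"ry":0,"rz":0,"claw":255},{"x":-3.3,"y":-17,"z":0,"rx":0,"ry":0,"rz":0,"claw":255},{"x":-4,"y":-21,"z":0,"rx":0,"ry":0,"rz":0,"claw":255},{"x":-4.8,"y":-25,"z":0,"rx":0,"ry":0,"rz":0,"claw":255},{"x":-5.3,"y":-27.5,"z":0,"rx":0,"ry":0,"rz":0,"claw":255}]'

```text
time_s: 5.85
position: [0.4882, -0.0267, 0.1005]
tcp_rot: [[-1.0, -0.0, 0.0], [-0.0, 1.0, -0.0], [-0.0, -0.0, -1.0]]
force: [-0.5, 3.2, 4.2]
opening: 0.004
grasp_force: 2.0
```

Request:
apply_moves --rows '[{"x":-0.5,"y":-3.5,"z":0,"rx":0,"ry":0,"rz":0,"claw":255},{"x":-1.2,"y":-7,"z":0,"rx":0,"ry":0,"rz":0,"claw":255},{"x":-2,"y":-11,"z":0,"rx":0,"ry":0,"rz":0,"claw":255},{"x":-2.7,"y":-15,"z":0,"rx":0,"ry":0,"rz":0,"claw":255},{"x":-3.5,"y":-19,"z":0,"rx":0,"ry":0,"rz":0,"claw":255},{"x":-4.3,"y":-23,"z":0,"rx":0,"ry":0,"rz":0,"claw":255},{"x":-5,"y":-27,"z":0,"rx":0,"ry":0,"rz":0,"claw":255},{"x":-5.1,"y":-27.4,"z":0,"rx":0,"ry":0,"rz":0,"claw":255}]'

```text
time_s: 6.85
position: [0.4934, -0.0543, 0.1006]
tcp_rot: [[-1.0, -0.0, 0.0], [-0.0, 1.0, -0.0], [-0.0, -0.0, -1.0]]
force: [-0.7, 2.0, 3.9]
opening: 0.007
grasp_force: 2.0
```

```bash
python3 - <<'E'
from h import *
s=read_state();print(s['position'],s['force'])
d=np.load("slab.npz");X=L@d['R'].T+d['t'];n="scene"
im,_=capture(n);p=camera_params(n);old=np.load("scene.npy")
tip=np.r_[s['position'][:2],s['position'][2]-.025]
pts=proj(p,np.vstack([np.c_[X,np.full(9,.078)],tip]));o=(pts[4]-[70,55]).astype(int);out=[]
for a in(old,im):
    k=cv2.resize(a[o[1]:o[1]+110,o[0]:o[0]+130,::-1],None,fx=3,fy=5,interpolation=cv2.INTER_CUBIC)
    for i,q in enumerate(pts):cv2.circle(k,tuple(int(x) for x in (q-o+.5)*[3,5]),4,(0,255,0) if i==9 else (0,0,255),1)
    out.append(k)
cv2.imwrite("pics/t2.png",np.hstack(out))
E
```

```text
[ 0.4933655  -0.05425035  0.10057248] [-0.74078942  2.03271343  3.91034022]
```

View pics/t2.png

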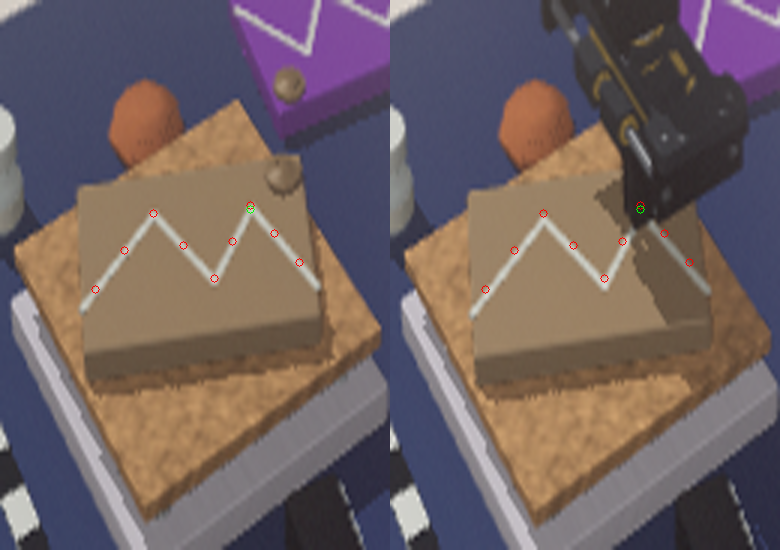

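The slab has only sunk a few mm with the platen and has not slid. The tip sits on corner line2 at (640,209). Continuing.

Request:
apply_moves --rows '[{"x":-2,"y":1.2,"z":0,"rx":0,"ry":0,"rz":0,"claw":255},{"x":-5,"y":3,"z":0,"rx":0,"ry":0,"rz":0,"claw":255},{"x":-8.5,"y":5.1,"z":0,"rx":0,"ry":0,"rz":0,"claw":255},{"x":-12,"y":7.2,"z":0,"rx":0,"ry":0,"rz":0,"claw":255},{"x":-15.5,"y":9.3,"z":0,"rx":0,"ry":0,"rz":0,"claw":255},{"x":-19,"y":11.4,"z":0,"rx":0,"ry":0,"rz":0,"claw":255},{"x":-22.5,"y":13.4,"z":0,"rx":0,"ry":0,"rz":0,"claw":255},{"x":-25.2,"y":15.1,"z":0,"rx":0,"ry":0,"rz":0,"claw":255}]'

```text
time_s: 7.9
position: [0.5187, -0.0386, 0.1005]
tcp_rot: [[-1.0, -0.0, 0.0], [-0.0, 1.0, -0.0], [-0.0, -0.0, -1.0]]
force: [-2.2, -1.9, 4.1]
opening: 0.008
grasp_force: 2.0
```

Request:
apply_moves --rows '[{"x":-3,"y":1.8,"z":0,"rx":0,"ry":0,"rz":0,"claw":255},{"x":-6,"y":3.6,"z":0,"rx":0,"ry":0,"rz":0,"claw":255},{"x":-9,"y":5.4,"z":0,"rx":0,"ry":0,"rz":0,"claw":255},{"x":-12,"y":7.2,"z":0,"rx":0,"ry":0,"rz":0,"claw":255},{"x":-15.5,"y":9.3,"z":0,"rx":0,"ry":0,"rz":0,"claw":255},{"x":-19,"y":11.4,"z":0,"rx":0,"ry":0,"rz":0,"claw":255},{"x":-22.5,"y":13.4,"z":0,"rx":0,"ry":0,"rz":0,"claw":255},{"x":-25.3,"y":15.1,"z":0,"rx":0,"ry":0,"rz":0,"claw":255},{"x":-25.3,"y":15.1,"z":0,"rx":0,"ry":0,"rz":0,"claw":255}]'

```text
time_s: 9.02
position: [0.5444, -0.0233, 0.1006]
tcp_rot: [[-1.0, -0.0, 0.001], [-0.0, 1.0, 0.0], [-0.001, 0.0, -1.0]]
force: [-0.9, -0.0, 4.5]
opening: 0.006
grasp_force: 1.9
```

Request:
apply_moves --rows '[{"x":-0.4,"y":-2,"z":0,"rx":0,"ry":0,"rz":0,"claw":255},{"x":-1.2,"y":-5.5,"z":0,"rx":0,"ry":0,"rz":0,"claw":255},{"x":-2.1,"y":-9.5,"z":0,"rx":0,"ry":0,"rz":0,"claw":255},{"x":-3,"y":-13.5,"z":0,"rx":0,"ry":0,"rz":0,"claw":255},{"x":-4,"y":-17.5,"z":0,"rx":0,"ry":0,"rz":0,"claw":255},{"x":-4.9,"y":-21.5,"z":0,"rx":0,"ry":0,"rz":0,"claw":255},{"x":-5.8,"y":-25.5,"z":0,"rx":0,"ry":0,"rz":0,"claw":255},{"x":-6.7,"y":-29.5,"z":0,"rx":0,"ry":0,"rz":0,"claw":255},{"x":-7.6,"y":-33.5,"z":0,"rx":0,"ry":0,"rz":0,"claw":255}]'

```text
time_s: 10.15
position: [0.5514, -0.0574, 0.1006]
tcp_rot: [[-1.0, -0.0, -0.0], [-0.0, 1.0, 0.0], [0.0, 0.0, -1.0]]
force: [-0.0, 3.1, 3.7]
opening: 0.007
grasp_force: 2.0
```

Request:
apply_moves --rows '[{"x":-0.9,"y":-3.5,"z":0,"rx":0,"ry":0,"rz":0,"claw":255},{"x":-1.8,"y":-7,"z":0,"rx":0,"ry":0,"rz":0,"claw":255},{"x":-2.7,"y":-11,"z":0,"rx":0,"ry":0,"rz":0,"claw":255},{"x":-3.7,"y":-15,"z":0,"rx":0,"ry":0,"rz":0,"claw":255},{"x":-4.7,"y":-19,"z":0,"rx":0,"ry":0,"rz":0,"claw":255},{"x":-5.7,"y":-23,"z":0,"rx":0,"ry":0,"rz":0,"claw":255},{"x":-6.7,"y":-27,"z":0,"rx":0,"ry":0,"rz":0,"claw":255},{"x":-7.7,"y":-31,"z":0,"rx":0,"ry":0,"rz":0,"claw":255},{"x":-8.3,"y":-33.2,"z":0,"rx":0,"ry":0,"rz":0,"claw":255},{"x":-8.3,"y":-33.2,"z":0,"rx":0,"ry":0,"rz":0,"claw":255}]'

```text
time_s: 11.4
position: [0.5598, -0.0908, 0.1006]
tcp_rot: [[-1.0, -0.0, 0.0], [-0.0, 1.0, -0.001], [-0.0, -0.001, -1.0]]
force: [-1.1, 0.3, 3.3]
opening: 0.002
grasp_force: 1.9
```

Request:
apply_moves --rows '[{"x":-2,"y":0.8,"z":0,"rx":0,"ry":0,"rz":0,"claw":255},{"x":-5,"y":2,"z":0,"rx":0,"ry":0,"rz":0,"claw":255},{"x":-9,"y":3.6,"z":0,"rx":0,"ry":0,"rz":0,"claw":255},{"x":-13,"y":5.1,"z":0,"rx":0,"ry":0,"rz":0,"claw":255},{"x":-17,"y":6.7,"z":0,"rx":0,"ry":0,"rz":0,"claw":255},{"x":-21,"y":8.3,"z":0,"rx":0,"ry":0,"rz":0,"claw":255},{"x":-25,"y":9.9,"z":0,"rx":0,"ry":0,"rz":0,"claw":255},{"x":-29,"y":11.5,"z":0,"rx":0,"ry":0,"rz":0,"claw":255},{"x":-32,"y":12.7,"z":0,"rx":0,"ry":0,"rz":0,"claw":255}]'

```text
time_s: 12.52
position: [0.5919, -0.0775, 0.1005]
tcp_rot: [[-1.0, -0.0, -0.0], [-0.0, 1.0, -0.0], [0.0, -0.0, -1.0]]
force: [-3.0, -0.3, 4.5]
opening: 0.003
grasp_force: 2.0
```

Request:
apply_moves --rows '[{"x":-3,"y":1.2,"z":0,"rx":0,"ry":0,"rz":0,"claw":255},{"x":-7,"y":2.7,"z":0,"rx":0,"ry":0,"rz":0,"claw":255},{"x":-11,"y":4.2,"z":0,"rx":0,"ry":0,"rz":0,"claw":255},{"x":-15,"y":5.8,"z":0,"rx":0,"ry":0,"rz":0,"claw":255},{"x":-19,"y":7.3,"z":0,"rx":0,"ry":0,"rz":0,"claw":255},{"x":-23,"y":8.9,"z":0,"rx":0,"ry":0,"rz":0,"claw":255},{"x":-27,"y":10.4,"z":0,"rx":0,"ry":0,"rz":0,"claw":255},{"x":-30,"y":11.5,"z":0,"rx":0,"ry":0,"rz":0,"claw":255},{"x":-31.7,"y":12.2,"z":0,"rx":0,"ry":0,"rz":0,"claw":255},{"x":-31.7,"y":12.2,"z":0,"rx":0,"ry":0,"rz":0,"claw":255}]'

```text
time_s: 13.78
position: [0.6237, -0.0653, 0.1006]
tcp_rot: [[-1.0, -0.0, 0.001], [-0.0, 1.0, 0.0], [-0.001, 0.0, -1.0]]
force: [-0.3, -0.4, 3.9]
opening: 0.005
grasp_force: 1.9
```

Request:
apply_moves --rows '[{"x":0,"y":0,"z":-1,"rx":0,"ry":0,"rz":0,"claw":255},{"x":0,"y":0,"z":-2,"rx":0,"ry":0,"rz":0,"claw":255},{"x":0,"y":0,"z":-4,"rx":0,"ry":0,"rz":0,"claw":255},{"x":0,"y":0,"z":-8,"rx":0,"ry":0,"rz":0,"claw":255},{"x":0,"y":0,"z":-20,"rx":0,"ry":0,"rz":0,"claw":255},{"x":0,"y":0,"z":-50,"rx":0,"ry":0,"rz":0,"claw":255},{"x":0,"y":0,"z":-90,"rx":0,"ry":0,"rz":0,"claw":255},{"x":0,"y":0,"z":-120,"rx":0,"ry":0,"rz":0,"claw":255},{"x":0,"y":0,"z":-140,"rx":0,"ry":0,"rz":0,"claw":255},{"x":0,"y":0,"z":-140,"rx":0,"ry":0,"rz":0,"claw":255}]'

```text
time_s: 15.02
position: [0.6246, -0.0657, 0.2431]
tcp_rot: [[-1.0, -0.0, 0.005], [-0.0, 1.0, -0.001], [-0.005, -0.001, -1.0]]
force: [0.0, -0.5, -0.0]
opening: 0.006
grasp_force: 0.0
```

Request:
apply_moves --rows '[{"x":0,"y":30,"z":0,"rx":0,"ry":0,"rz":0,"claw":255},{"x":0,"y":75,"z":0,"rx":0,"ry":0,"rz":0,"claw":255},{"x":0,"y":120,"z":0,"rx":0,"ry":0,"rz":0,"claw":255},{"x":0,"y":165,"z":0,"rx":0,"ry":0,"rz":0,"claw":255},{"x":0,"y":210,"z":0,"rx":0,"ry":0,"rz":0,"claw":255},{"x":0,"y":255,"z":0,"rx":0,"ry":0,"rz":0,"claw":255},{"x":0,"y":300,"z":0,"rx":0,"ry":0,"rz":0,"claw":255},{"x":0,"y":330,"z":0,"rx":0,"ry":0,"rz":0,"claw":255},{"x":0,"y":330,"z":0,"rx":0,"ry":0,"rz":0,"claw":255}]'

```text
time_s: 16.15
position: [0.6221, 0.2668, 0.2391]
tcp_rot: [[-1.0, -0.004, -0.002], [-0.004, 1.0, -0.0], [0.002, -0.0, -1.0]]
force: [-0.7, -0.7, -0.7]
opening: 0.005
grasp_force: 0.0
```

```bash
python3 - <<'E'
from m import *
d=np.load("slab.npz");g=C@d['R'].T+d['t']
print(read_state()['time_s'],read_state()['force'])
for n in("top","scene"):
    im,_=capture(n);cv2.imwrite(f"pics/{n}_end.png",im[:,:,::-1])
    try:fit(n,im,g)
    except Exception as e:print(n,e)
E
```

```text
16.15 [-0.70099035 -0.65792126 -0.69642945]
top [154, 101, 125, 166]
top [160, 102, 129, 169]
yaw -24.473144012928085 org [ 0.54378842 -0.05412635] res mm [[-0.1, -0.1], [0.1, 0.1], [-0.0, -0.0]]
scene OpenCV(4.12.0) /io/opencv/modules/imgproc/src/linefit.cpp:50: error: (-215:Assertion failed) count > 0 in function 'fitLine2D_wods'
```

View pics/top_end.png

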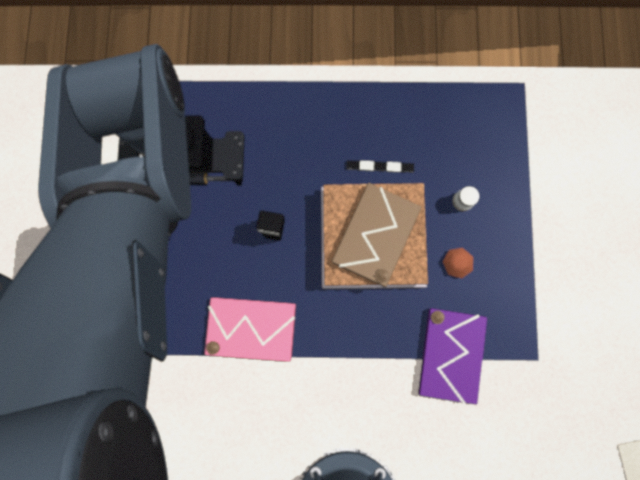

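The slab, at (377,235), is where it was to within 0.1 mm. The bystanders have not moved and the hand is clear.

```bash
python3 -c "
from rig import *
print(hand_in())"
```

```text
the job is handed in; nothing more can be done
None
```

I traced the plaster line from line0 to line8 in unbroken light contact at about 4 N (platen down about 2.5 mm), took the hand away and handed the job in at about 16 s; the slab's centre moved 0.1 mm by the top camera, and the line position carries about 1.5 mm of uncertainty because the two cameras differed by 3 mm.

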